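Turn the leaf of the shade book

ROBOT

A 7-joint arm with a two-finger parallel gripper is mounted at the origin on a cart in front of the work surface, level with it; the furniture and walls round the work are solid. World frame = base frame: x ahead of the robot, y to its left, z up, the work surface at z = 0. Lengths are in mm, angles in degrees, forces in N, time in s.
With the tool pointing down it reaches from about 400 to 900 mm from the base axis. Payload 5.5 kg.
Tool frame: the origin (TCP) lies midway between the tips of the shut fingers; the grasp point (between the pads) lies 19 mm behind it; z points along the fingers, y is the direction in which the jaws open and shut (so a half turn about z gives the same grasp; the last joint's range is limited). The gripper opens to 85 mm and grips with 20 to 120 N. Pads are 22 mm wide; open, the fingers measure 114 mm over their backs; the gripper's body (76 mm by 85 mm) begins 54 mm behind the grasp point. The pads swing forward as they close: fully open they stand 13 mm farther back than shut.
Start: joints at [15.08, 28.699, -24.465, 88.831, 12.651, 65.22, -12.049], TCP at [650, 0.037, 231.31] pointing down, gripper open.
Joint ranges: [-164.97, 164.97], [-17.58, 116.51], [-87.97, 89.64], [11.32, 138.91], [-80.73, 260.73], [10.89, 115.49], [-147.41, 147.41]. Speed limits (degrees/s): [147.25, 147.25, 180, 180, 180, 180, 180].

INTERFACE

Orientations are given as a 3x3 rotation matrix whose columns are the frame's x, y, z axes.
In Python, from rig import sensors, optics, sign_off gives the robot as it stands.
- The arm moves only by the shell command python3 -m creep 'ROWS' [FORCE]. ROWS is JSON, a list of rows, each a list of 5 numbers: the closure, from 0 (fully open) to 1 (shut), then the shift along the world's x, y, z in m, then the turn about the world's z in degrees. In form: [[claw, x, y, z, twist], ...]. A call has 1 to 20 rows; each row shifts and turns the commanded pose from where the row before left it; what a row does not reach is not made up. A row lasts 1/8 s, in which the tool goes at most 62.5 mm and 10.7 degrees, less where a joint would pass 70% of its speed; a pose out of reach is approached as far as the arm can. A call with a gripper value outside its range is refused whole. The fingers move at their own pace and stop on an object; FORCE is the grip in N (left out, the last holds). Time passes only in rows, so rows that do not move let the fingers close. It gives the time, the measured TCP pose, the force and the opening at its end, in the units of the state.
- sensors.read_state(): the state, without advancing time (a new reading comes with each control period).
- optics.grab_frame(name): name is "scene" or "side" or "wrist"; returns a dict with "img" (400x640x3 uint8, blue, green, red), "camera_matrix" (3x3 intrinsics, pixels), "dist_coeffs" ([k1, k2, p1, p2, k3] as OpenCV has them; the pictures are not rectified), "extrinsics" (4x4, takes a point from world to camera coordinates). Camera axes: x right, y up, looking along -z (the intrinsics and any distortion apply to the point x, -y, -z); pixel columns grow to the right and rows downward; lengths in mm; the calibration is good to about 2 mm. A picture is of the moment at which its call begins. There is no depth.
- sign_off(): hands the job in, once; it reports no verdict.
The state is a dict: "time_s": time; "qpos": joint angles; "joint_vel": joint speeds; "joint_torque": joint torques, N m; "position": TCP position; "eef_rot": TCP orientation; "wrist_force": force on the tool from outside, world axes, zero at the start; "ft_torque": the same for the moment, N m; "finger_gap": finger opening in mm.
Only numpy, scipy, OpenCV 4.12 (cv2) and the standard library are available. Lean on these libraries where they do the work, as an engineer would, in place of code of your own. Each camera call takes 0.05 s, during which the arm holds its last target. There are 200 camera calls.

TASK

In the open thread-shade book, the stiff leaf with the red edge has been left sticking up on the right. With a fingertip, push it up and over the rings and press it down until it lies fully flat on the left side, then let go. Only push: do not pinch the leaf, leave the blue-edged leaf below it lying on the right, and do not shift the book or anything round it.

Things in the scene. Friction and masses are not known exactly. Their poses are not given: they have to be found in the camera images.
- book: the shade book: a dark grey board 190 (its x) x 300 (its y) x 10 mm lying loose on the worktop, 1.5 kg, not slipping under light pushes. Origin: centre of the board's underside. x runs along the spine, away from the robot, y to the left, z up; turned up to 0.5 rad from the world's axes. On its left half a fixed pile of pages (green chips), its top 22 mm above the worktop
- spine (a point): middle of the hinge line of the red-edged leaf, 26 mm above the book's underside; the line runs along the book's x (axes as the book's). Three steel rings stand round it, their tops 38 mm above the worktop. A wall shelf hangs over the back of the worktop: move the raised arm round near the robot
- red_leaf (a joint): angle (rad) of the leaf to turn: 0 flat on the right (book -y), 1.57 upright, 3.14 flat on the left (book +y), its stop. Starts at 0.6 to 1.25. A rigid cream panel, 6 mm thick, red chips above, yellow below, red outer edge; 170 mm along the spine, 12 to 140 mm out from it, 0.14 kg. Stiff binding: it stays where it is left, does not fall flat by itself, and takes up to 2 N at the edge to move
- red_leaf_edge (a point): middle of the outer (red) edge of the leaf to turn, 140 mm from the spine line; its x axis runs along the spine
- red_leaf_top: the red-chip face of the leaf to turn, uppermost while it is on the right: half of the leaf's 6 mm thickness. Origin: middle of the hinge line; at joint value 0 its axes are the book's
- red_leaf_under: the other face of the same leaf (yellow chips), which is on top once the leaf is turned. Origin and axes as red_leaf_top
- blue_leaf (a joint): angle (rad) of the leaf below, which stays: blue chips, blue outer edge, same size, stiffness and sense of angle, its hinge line 8 mm below the other's. It starts at 0 to 0.15, nearly flat on the right
- spool_red: wooden spool of red thread, upright, 30 mm across, 48 mm high; bystander, to be left alone. Origin: centre of its underside
- spool_navy: wooden spool of navy thread, upright, 30 mm across, 48 mm high; bystander, to be left alone. Origin: centre of its underside
- tape_measure: round red retractable tape measure lying flat, 56x88x19 mm; bystander, to be left alone. Origin: centre of its underside
- balm_pot: squat grey and white pot, 69 mm across, 41 mm high; bystander, to be left alone. Origin: centre of its underside
- dosing_cup: light blue measuring cup with a tab, 71x90x62 mm; bystander, to be left alone. Origin: centre of its underside
- collar_brush: small purple brush, 30x85x23 mm; bystander, to be left alone. Origin: centre of its underside

How it is judged (in metres and radians):
On the way, in this order (a step that is already met when the one before it is completed fails the run):
1. the leaf is pushed past upright, leaning to the left (value of joint red_leaf between 1.75 and 2.9 rad), for 0.1 s.
2. a finger presses the leaf flat on the left side (value of joint red_leaf above 3.07159 rad and contact force between the fingers and red_leaf_under above 0.3 N).
At the end, for the whole second after the job is handed in: The red-edged leaf lies still on the left side within 0.07 rad (4 degrees) of flat; the blue-edged leaf is still on the right, below 0.35 rad; the book is at rest within 20 mm of where it stood (value of joint red_leaf above 3.07159 rad and velocity of joint red_leaf between -0.05 and 0.05 rad/s and value of joint blue_leaf below 0.35 rad and distance of book from where it was at the start of the episode below 0.02 m and linear speed of book below 0.02 m/s); the robot touches nothing.
It fails at once if the leaf is pinched: both of its faces are gripped at once by the fingers (over 4 N each) (contact force between the fingers and red_leaf_top above 4 N and contact force between the fingers and red_leaf_under above 4 N).
It fails at once if the leaf below is raised (over 0.35 rad) (value of joint blue_leaf above 0.35 rad).
It fails at once if the book is shifted or lifted by more than 20 mm, or tipped by more than 0.12 rad (distance of book from where it was at the start of the episode above 0.02 m or angle between book's own z axis and vertical above 0.12 rad).
It fails at once if a bystander is moved by more than 25 mm (distance of any of spool_red, spool_navy, tape_measure, balm_pot, dosing_cup, collar_brush from where it was at the start of the episode above 0.025 m).
It also fails if it takes over 48 s, if anything falls off the work surface, if the arm or the gripper's body presses on something with over 40 N, if the wrist force passes 120 N, or if a joint passes its speed limit or range.

## Working session

There is one attempt and no reset: what is moved stays moved. The work goes in short steps, Python scripts to look and compute and a shell command to move; the robot and the scene stay as the last step left them, time stands still between calls to the robot, and variables do not carry over. Pictures are saved under pics/ and viewed, about 8 in all and at most 12, crops included, and the job is handed in when it is done.

```bash
mkdir -p pics; cat > h.py <<'E'
import numpy as np, cv2
from rig import sensors, optics
def grab(n,f):
    d=optics.grab_frame(n); cv2.imwrite('pics/'+f,d['img']); np.savez('pics/'+f+'.npz',**{k:np.array(v) for k,v in d.items()}); return d
def load(f): return np.load('pics/'+f+'.npz')
def ray(d,px):
    u=cv2.undistortPoints(np.array([[px]],float),d['camera_matrix'],d['dist_coeffs'])[0,0]
    E=d['extrinsics']; R=E[:3,:3]; c=-R.T@E[:3,3]
    v=R.T@np.array([u[0],-u[1],-1]); return c,v
def atz(d,px,z):
    c,v=ray(d,px); return c+v*(z-c[2])/v[2]
def proj(d,P):
    P=np.atleast_2d(P).astype(float); E=d['extrinsics']; q=P@E[:3,:3].T+E[:3,3]
    q=q*[1,-1,-1]; return cv2.projectPoints(q,np.zeros(3),np.zeros(3),d['camera_matrix'],d['dist_coeffs'])[0][:,0]
E
python3 - <<'E'
from h import *
for n in('scene','side'):
    d=grab(n,n+'0.png'); E=d['extrinsics']; print(n,-E[:3,:3].T@E[:3,3])
s=sensors.read_state(); print(s['time_s'],s['position'],s['wrist_force'],s['finger_gap'],s['eef_rot'])
E
```

```text
scene [ -206.88432141 -1068.41691317   931.02443375]
side [ 199.90241275 1326.65153874  620.59866321]
0.1 [ 6.49366010e+02 -3.49385847e-02  2.30354640e+02] [0.20549414 0.11613127 0.44577891] 85.60903122237417 [[-6.01607697e-05  9.99998417e-01 -1.77843779e-03]
 [ 9.99999996e-01  6.02774036e-05  6.55287442e-05]
 [ 6.56358400e-05 -1.77843384e-03 -9.99998416e-01]]
```

View pics/scene0.png

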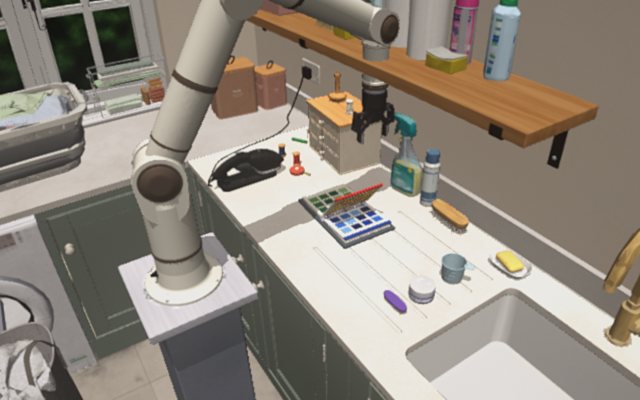

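View pics/side0.png

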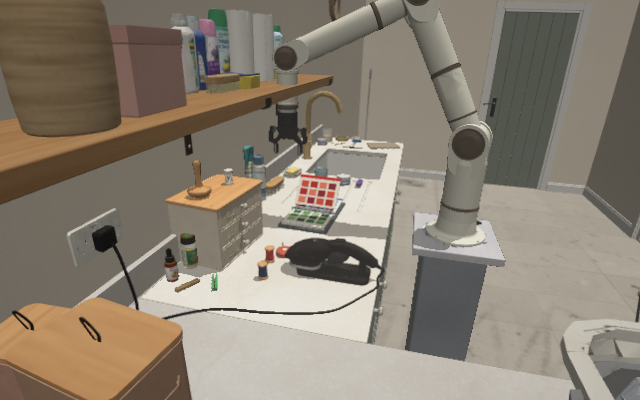

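The scene view shows the book around (345,212), with the red leaf edge at (335–380, 185–212). In the side view the raised leaf is at (318,192) and the left pile at (310,215). I'll zoom in on both.

```bash
python3 - <<'E'
import cv2,numpy as np
a=cv2.imread('pics/scene0.png')[175:255,290:405]; b=cv2.imread('pics/side0.png')[165:240,270:360]
a=cv2.resize(a,None,fx=7,fy=7,interpolation=cv2.INTER_CUBIC); cv2.imwrite('pics/c1.png',a[:600,:800])
b=cv2.resize(b,None,fx=8,fy=8,interpolation=cv2.INTER_CUBIC); cv2.imwrite('pics/c2.png',b)
E
```

```text
(no output)
```

View pics/c1.png

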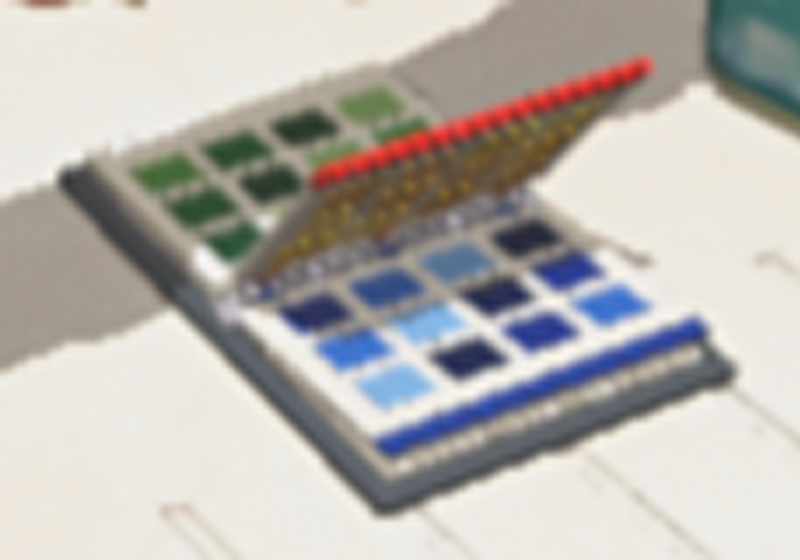

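View pics/c2.png

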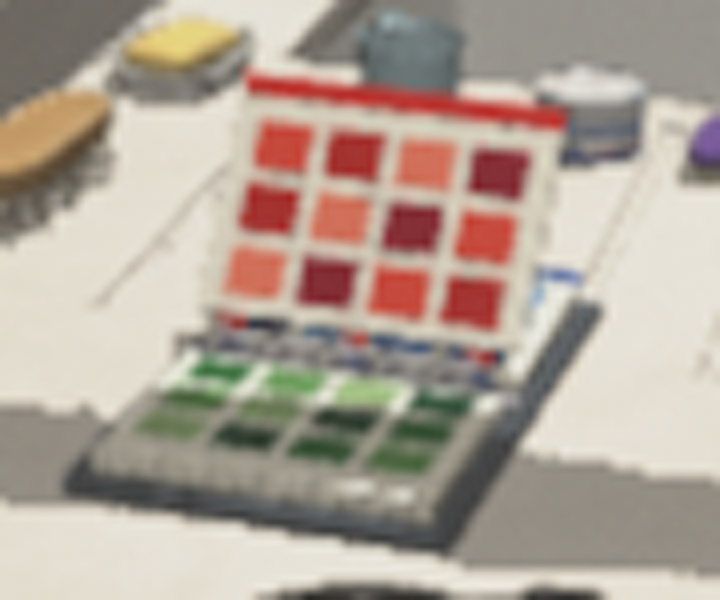

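```bash
cat > fit.py <<'E'
from h import *
from scipy.optimize import least_squares
S=load('scene0.png');D=load('side0.png')
def up(p,s,o): return (np.array(p,float)+.5)/s-.5+o
# book pts: (x,y,z)
ob=[((-95,150,10),(62,176)),((-95,-150,10),(385,497)),((95,-150,10),(735,370))]
oc=[((95,150,10),(72,480)),((-95,150,10),(443,540)),((-95,-150,10),(600,303))]
ra=[(-85,(315,175)),(85,(650,65))]; rb=[(85,(250,84)),(-85,(565,120))]
def W(p,P):
    c,s=np.cos(p[2]),np.sin(p[2]); P=np.atleast_2d(P).astype(float)
    return np.c_[p[0]+c*P[:,0]-s*P[:,1],p[1]+s*P[:,0]+c*P[:,1],P[:,2]]
def edge(p,x,r=140): return (x,-r*np.cos(p[3]),26+r*np.sin(p[3]))
def res(p):
    r=[]
    for d,b,e,s,o in((S,ob,ra,7,(290,175)),(D,oc,rb,8,(270,165))):
        P=[k[0] for k in b]+[edge(p,x) for x,_ in e]; q=[up(k[1],s,o) for k in b]+[up(k,s,o) for _,k in e]
        r.append(proj(d,W(p,P))-q)
    return np.concatenate(r).ravel()
f=least_squares(res,[650,-50,0,.9]); print(f.x, np.round(f.fun.reshape(-1,2),1).tolist())
p=f.x; print('spine',W(p,(0,0,26)),'edge',W(p,edge(p,0)), 'ends',W(p,[edge(p,-85),edge(p,85)]))
E
python3 fit.py
```

```text
[ 5.44406250e+02 -4.34621724e+00 -5.20523834e-02  9.04541225e-01] [[-1.8, -1.2], [-1.0, 1.1], [0.7, -1.0], [0.6, 0.3], [0.4, -0.1], [-1.8, -0.5], [0.7, -0.3], [0.4, -0.4], [-0.0, -1.4], [0.3, -1.1]]
spine [[544.4062498   -4.34621724  26.        ]] edge [[539.90437371 -90.75550703 136.05983713]] ends [[455.01949936 -86.33305215 136.05983713]
 [624.78924806 -95.17796192 136.05983713]]
```

```bash
python3 -m creep '[[1,-0.01,0,0,0],[1,-0.02,-0.02,0,0],[1,-0.02,-0.03,0,0],[1,-0.02,-0.03,0,0],[1,-0.02,-0.03,0,0],[1,-0.02,-0.03,0,0],[1,0,-0.01,0,0],[1,0,0,0,0],[1,0,0,-0.02,0],[1,0,0,-0.025,0],[1,0,0,-0.025,0],[1,0,0,-0.025,0],[1,0,0,-0.02,0],[1,0,0,0,0]]' 20
python3 -c "
from h import *
grab('scene','scene1.png');d=grab('side','side1.png')
a=cv2.imread('pics/scene1.png')[125:245,280:420];b=cv2.imread('pics/side1.png')[120:240,250:370]
cv2.imwrite('pics/c3.png',np.hstack([cv2.resize(a,(420,360)),cv2.resize(b,(360,360))]))"
```

```text
time_s: 1.85
position: [539.3, -147.6, 114.7]
eef_rot: [[-0.002, 1.0, -0.003], [1.0, 0.003, 0.002], [0.002, -0.003, -1.0]]
wrist_force: [0.6, -0.6, 0.2]
finger_gap: -0.2
```

View pics/c3.png

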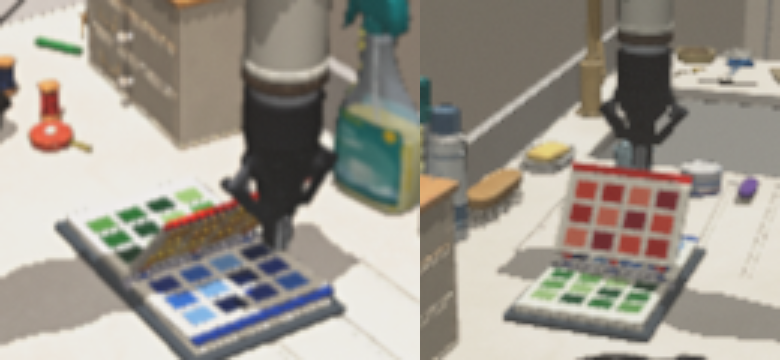

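The shut finger stands right of the leaf, clear of everything. Now I push left.

```bash
python3 -m creep '[[1,0,0.012,0,0],[1,0,0.012,0,0],[1,0,0.012,0,0],[1,0,0.01,0,0],[1,0,0.01,0,0],[1,0.001,0.01,0.002,0],[1,0.001,0.01,0.003,0],[1,0.001,0.01,0.003,0],[1,0.001,0.01,0.003,0],[1,0.001,0.01,0.003,0],[1,0.001,0.01,0.003,0],[1,0.001,0.01,0.003,0],[1,0,0.004,0,0],[1,0,0,0,0]]'
python3 -c "
from h import *
grab('scene','scene2.png');d=grab('side','side2.png')
a=cv2.imread('pics/scene2.png')[125:245,280:420];b=cv2.imread('pics/side2.png')[120:240,250:370]
cv2.imwrite('pics/c4.png',np.hstack([cv2.resize(a,(420,360)),cv2.resize(b,(360,360))]))"
```

```text
time_s: 3.7
position: [547.2, -19.4, 136.4]
eef_rot: [[-0.001, 1.0, 0.0], [1.0, 0.001, 0.0], [0.0, 0.0, -1.0]]
wrist_force: [0.8, -0.7, 0.4]
finger_gap: 0.2
```

View pics/c4.png

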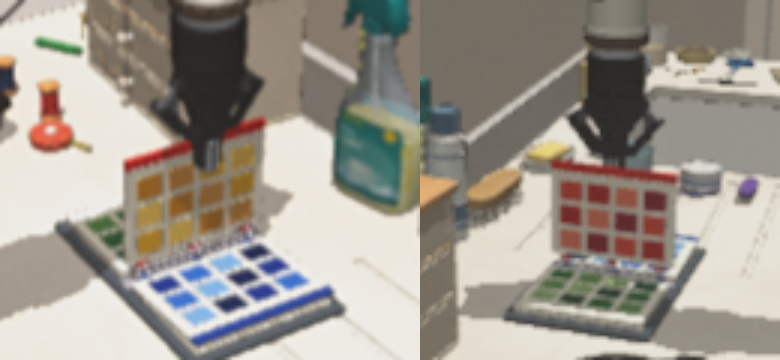

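The leaf now stands upright with the fingertip on its yellow face. Next I follow the arc over to the left.

```bash
python3 -m creep '[[1,0,0.01,-0.001,0],[1,0,0.01,-0.001,0],[1,0.001,0.01,-0.002,0],[1,0,0.009,-0.002,0],[1,0,0.0085,-0.0035,0],[1,0.001,0.0085,-0.0045,0],[1,0,0.0085,-0.005,0],[1,0,0.008,-0.005,0],[1,0.001,0.0065,-0.007,0],[1,0,0.0065,-0.007,0],[1,0,0.0065,-0.007,0],[1,0.001,0.0065,-0.007,0],[1,0,0.004,-0.009,0],[1,0,0.004,-0.009,0],[1,0,0.004,-0.009,0],[1,0,0,0,0]]'
python3 -c "
from h import *
grab('scene','scene3.png');d=grab('side','side3.png')
a=cv2.imread('pics/scene3.png')[125:245,280:420];b=cv2.imread('pics/side3.png')[120:240,250:370]
cv2.imwrite('pics/c5.png',np.hstack([cv2.resize(a,(420,360)),cv2.resize(b,(360,360))]))"
```

```text
time_s: 5.8
position: [550.1, 90.8, 56.3]
eef_rot: [[-0.001, 1.0, -0.002], [1.0, 0.001, -0.0], [-0.0, -0.002, -1.0]]
wrist_force: [-0.4, 0.7, -0.3]
finger_gap: 0.2
```

View pics/c5.png

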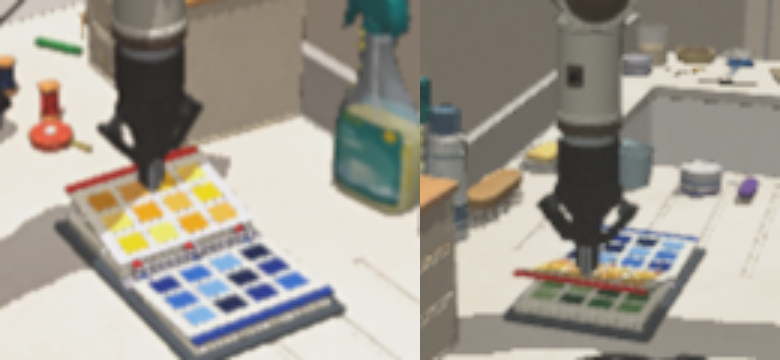

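The leaf leans left at about 165° and the fingertip is still on the yellow face. Now I press it down slowly.

```bash
python3 -m creep '[[1,0,0.001,-0.006,0],[1,0,0.001,-0.006,0],[1,0,0.001,-0.005,0],[1,0,0,-0.004,0],[1,0,0,-0.003,0],[1,0,0,-0.002,0],[1,0,0,0,0]]'
```

```text
time_s: 6.78
position: [550.8, 93.4, 31.1]
eef_rot: [[0.0, 1.0, -0.0], [1.0, -0.0, -0.0], [-0.0, -0.0, -1.0]]
wrist_force: [0.0, 0.2, -1.3]
finger_gap: 0.1
```

```bash
python3 -m creep '[[1,0,0,-0.0015,0],[1,0,0,-0.0015,0],[1,0,0,0,0],[1,0,0,0,0]]'; python3 -m creep '[[1,0,0,-0.001,0],[1,0,0,-0.001,0],[1,0,0,0,0],[1,0,0,0,0]]'
```

```text
time_s: 7.28
position: [551.1, 93.5, 29.0]
eef_rot: [[-0.0, 1.0, 0.0], [1.0, 0.0, -0.0], [-0.0, 0.0, -1.0]]
wrist_force: [-1.9, 0.2, 7.4]
finger_gap: -0.1
time_s: 7.78
position: [551.2, 93.5, 28.8]
eef_rot: [[-0.0, 1.0, 0.001], [1.0, 0.0, -0.001], [-0.001, 0.001, -1.0]]
wrist_force: [-7.7, -1.5, 23.6]
finger_gap: -0.1
```

It's flat: the tip is at 28.8 mm where 29 was expected, with 24 N upward. I'll lift straight off and check.

```bash
python3 -m creep '[[1,0,0,0.003,0],[1,0,0,0.006,0],[1,0,0,0.02,0],[1,0,0,0.03,0],[1,0,0,0.03,0],[1,0,0,0.03,0],[1,-0.01,0,0.03,0],[1,0,-0.03,0.02,0],[1,0,-0.03,0,0],[1,0,-0.03,0,0],[1,0,0,0,0],[1,0,0,0,0],[1,0,0,0,0]]'
python3 -c "
from h import *
grab('scene','scene4.png');d=grab('side','side4.png')
a=cv2.imread('pics/scene4.png')[165:265,290:410];b=cv2.imread('pics/side4.png')[170:250,260:360]
cv2.imwrite('pics/c6.png',np.vstack([cv2.resize(a,(360,300)),cv2.resize(b,(360,288))]))"
```

```text
time_s: 9.4
position: [541.0, 5.1, 195.6]
eef_rot: [[-0.002, 1.0, 0.0], [1.0, 0.002, 0.001], [0.001, 0.0, -1.0]]
wrist_force: [0.1, -0.3, -0.2]
finger_gap: 0.1
```

View pics/c6.png

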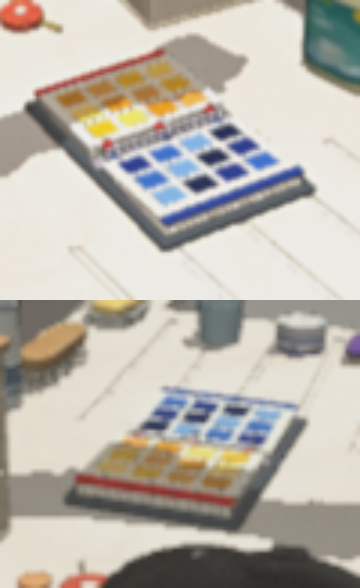

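```bash
cat >> fit.py <<'E'
g=lambda q,o,s:up(q,s,o)
o=[(S,-85,g((38,95),(290,165),3)),(S,85,g((165,52),(290,165),3)),(D,85,g((76,180),(260,170),3.6)),(D,-85,g((237,206),(260,170),3.6))]
for t in (2.95,3.07,3.14):
    p[3]=t; print(t,[np.round(proj(d,W(p,edge(p,x)))[0]-q,1).tolist() for d,x,q in o])
for n in('scene','side'):
    a,b=[cv2.cvtColor(cv2.imread(f'pics/{n}{i}.png'),cv2.COLOR_BGR2GRAY) for i in(0,4)]
    r=(slice(215,255),slice(335,405)) if n=='scene' else (slice(200,240),slice(325,350))
    print(n,cv2.phaseCorrelate(a[r].astype(np.float32),b[r].astype(np.float32)))
E
python3 fit.py | tail -5
```

```text
2.95 [[-1.9, -7.6], [-0.9, -7.0], [-0.4, -7.0], [-1.2, -7.6]]
3.07 [[-2.0, -3.7], [-1.2, -3.2], [-0.6, -2.7], [-1.5, -3.2]]
3.14 [[-1.9, -1.3], [-1.3, -0.9], [-0.5, -0.2], [-1.6, -0.7]]
scene ((-0.018543949052471476, -0.024269208285428334), 0.9003177295128505)
side ((0.6476904298155173, -0.060959849914524966), 0.6562580161094665)
```

The images fit 3.14 rad, and the book has not moved. I'm handing the job in.

```bash
python3 -c "
from rig import sign_off
print(sign_off())"
```

```text
the job is handed in; nothing more can be done
None
```

I pushed the red-edged leaf over the rings with the shut fingers and pressed it flat on the left. Then I lifted clear and handed the job in at about 9.5 s of the 48 s allowed; sign-off gives no verdict.

What the last checks showed:
- **Red leaf:** at the press the tip stood at 28.8 mm (29 expected for flat), with about 24 N upward on the wrist. After letting go, its edge in both cameras fits 3.14 rad best, within 2 pixels. The 3.07 rad limit fits clearly worse.
- **Blue leaf:** it lies on the right in the final picture. I judged this by eye and did not measure its angle.
- **Book:** the scene view shows no shift (0.03 pixel). The side view gave 0.6 pixel sideways, roughly 2 mm, but that match was weak (0.66) and I put it down to the picture rather than real movement.
- **Bystanders:** nothing near the path was touched as far as the pictures show; I did not measure each one.
- **Robot:** the arm is clear, with the tool about 195 mm up and the wrist force near zero.

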